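# Make up a fever kit and a pill-counting kit

## Robot

A 7-joint arm with a two-finger parallel gripper is mounted at the origin on the work surface. World frame = base frame: x ahead of the robot, y to its left, z up, the work surface at z = 0. Lengths are in m, angles in rad, forces in N, time in s.
With the tool pointing down it reaches from about 0.35 to 0.9 m from the base axis. Payload 8.1 kg.
Tool frame: the origin (TCP) lies between the finger pads; the fingertips stand ahead of it and the grasp point (between the pads) is the TCP (arm.nose_length is the z of the fingertips in the tool frame, in m); z points along the fingers, y is the line along which they close (so a half turn about z gives the same grasp; the last joint's range is limited). The gripper opens to 92 mm and grips with 3 to 60 N. Pads are 19 mm wide; open, the fingers measure 130 mm over their backs; the gripper's body (75 mm by 190 mm) begins 47 mm behind the grasp point.
Start: joints at [-1.312, 0.434, 0.025, 1.573, -0.012, 1.134, -0.075], TCP at [0.221, 0.585, 0.246] pointing down, gripper open.
Joint ranges: [-2.62, 2.62], [-0.44, 2.09], [-1.27, 1.32], [0.08, 2.57], [-1.32, 4.46], [0.12, 2], [-2.74, 2.74]. Speed limits (rad/s): [2.22, 2.22, 3.01, 3.01, 3.14, 3.14, 3.14].

## Interface

Orientations are given as a rotation vector (axis times angle).
In Python, from cell import sensors, optics, arm gives the robot as it stands.
- The arm moves only by the tool arm_command, never from a script. Its argument "deltas" is one flat list of numbers, 7 for each row, row after row: the turn, a rotation vector about the world's x, y, z as a fraction of full scale, then the shift along the world's x, y, z as a fraction of full scale, then the finger opening in mm, from 0 to 91.8. In form: [wx, wy, wz, dx, dy, dz, fingers, wx, wy, wz, dx, dy, dz, fingers, ...]. A call has 1 to 20 rows; each row is the pose to reach, as a shift and turn from the pose commanded when the call began; what a row does not reach only later rows make up. Full scale, the value 1, is 1 m for a shift and 90 degrees for a turn. A row lasts 1/10 s, in which the tool goes at most 50 mm and 8.59 degrees, less where a joint would pass 70% of its speed; a pose out of reach is approached as far as the arm can. A call with a number of a shift or a turn outside -1 to 1 is refused whole. A call with a gripper value outside its range is refused whole. The fingers move at their own pace and stop on an object; "force" is the grip in N (left out, the last holds). Time passes only in rows, so rows that repeat a pose let the fingers close. It gives the time, the measured TCP pose, the force, the opening and the grip force at its end, in the units of the state.
- sensors.observe(): the state, without advancing time (a new reading comes with each control period).
- optics.get_image(name): name is "scene" or "top" or "wrist"; returns the picture (400x640x3 uint8, blue, green, red); there is no depth.
- optics.calibration(name): a dict with "camera_matrix" (3x3 intrinsics, pixels), "D" ([k1, k2, p1, p2, k3] as OpenCV has them; the pictures are not rectified), "rvec" (rotation vector, rad) and "tvec" (3), from world to camera coordinates, as OpenCV has them. Camera axes: x right, y down, z forward; pixel columns grow to the right and rows downward; lengths in m; the calibration is good to about 2 mm. A picture is of the moment at which its call begins: read the wrist's pose just before it. calibration takes no time and is no camera call; for the wrist camera it gives the pose at the moment of the call.
- arm.sign_off(): hands the job in; it is judged then, once.
The state is a dict: "clock": time; "joints": joint angles; "dq": joint speeds; "joint_efforts": joint torques, N m; "position": TCP position; "ee_rot": TCP orientation; "force": force on the tool from outside, world axes, zero at the start; "ft_torque": the same for the moment, N m; "width": opening from 0.0 (shut) to 1.0 (fully open); "gripper_force": force on a finger pad.
Only numpy, scipy, OpenCV 4.12 (cv2) and the standard library are available. Lean on these libraries where they do the work, as an engineer would, in place of code of your own. Each camera call takes 0.05 s, during which the arm holds its last target. There are 200 camera calls.

## Task

Make up two kits from the stock on the low aluminium shelf tier. Fever kit, in the divided tray: lay the ear thermometer in the long bay and stand the probe cover dispenser and the small pill jar upright, each in a small bay of its own. Pill-counting kit, in the kidney dish: lay the bamboo spatula flat on the bottom and stand the large pill jar upright on the bottom; do not knock the jars over, and leave the forceps and the steel cup where they are on the tier.

Things in the scene. Friction and masses are not known exactly. Their poses are not given: they have to be found in the camera images.
- thermometer_mid (a point): Ear thermometer, white plastic, lying on a side along its own x axis: handle 95 mm long, 36 mm wide (y) and 36 mm high (x from -52 to 42 mm), head at +x 40 mm wide and 38 mm high up to x = 64 mm, then a small grey probe cone to x = 85 mm. This point is 18 mm above its underside, near the middle of the handle: a good place to grasp, across y. 0.1 kg. Starts on the tier.
- spatula_mid (a point): Bamboo tongue spatula, a straight flat stick 140 mm long (own x), 20 mm wide (y), 8 mm thick, round ends, lying flat. The point is its centre, 4 mm above its underside. 0.02 kg. Starts on the tier.
- dispenser_mid (a point): Probe cover dispenser, grey plastic box 60 mm (own x) by 45 mm (y), 50 mm high, a small light flap (a 2 mm raised plate, does not move) on its top. The point is its centre, 25 mm above its underside. Grasp across y (45 mm). 0.08 kg. Starts upright on the tier.
- small_jar_mid (a point): Small pill jar, amber glass with a white cap, 34 mm diameter, 50 mm high, upright. The point is its centre, 25 mm above its underside. 0.06 kg. Starts on the tier.
- large_jar_mid (a point): Large pill jar, of the same kind: amber glass with a white cap, 46 mm diameter, 65 mm high, upright. The point is its centre, 32.5 mm above its underside. 0.13 kg. Starts on the tier.
- forceps: Steel dressing forceps, 132 mm long (own x), 12 mm wide, 8 mm high, lying on the tier among the stock. Not part of a kit: stays where it is. Origin: under its middle.
- cup: Small open steel cup, 56 mm diameter, 40 mm high, standing on the tier among the stock. Not part of a kit: stays where it is. Origin: centre of its underside.
- tier: Low aluminium stacking tier of the rack, a fixed flat platform 260 mm (own x) by 340 mm (y); its top, 40 mm above the table, holds all the stock; corner studs rise 12 mm above it. Origin: under its centre, at table height. The three long things lie about along its x on the side nearer the robot, the four compact things stand in a row along its y on the far side, in any order.
- tray: Fixed white plastic tray with low walls, 220 mm (own x) by 166 mm (y), walls 3 mm thick, their top 18 mm above the table, floor 5 mm above the table. Origin: under its centre, at table height. A wall along its x axis divides it: the +y half is the long bay (214 by 78 mm, centre y = +41 mm); the -y half is split into two small bays (105 by 78 mm each, centres x = +54 and -54 mm, y = -41 mm).
- dish: Fixed stainless kidney dish 284 mm long (own x), walls 35 mm and floor 6 mm above the table. A band 104 mm wide bent to a 140 mm radius, round ends about (x, y) = (+90, -33) and (-90, -33) mm. Origin: under the middle of the band, at table height; there the inside runs from y = -50 (hollow side) to +50 mm. A 140 mm stick along x at x = 0 fits for y from -38 to +24 mm, clear of the round ends.

How it is judged:
At the end, for the whole second after the job is handed in: Thermometer level in the long bay, within 60 mm of its middle; dispenser and small jar upright, one in each small bay; spatula level and large jar upright in the dish; angles within 0.1 rad, all on the floors within 3 to 7 mm, at rest; forceps and cup within 30 mm of their starts (x of thermometer_mid in the frame of tray between -0.06 and 0.06 m and y of thermometer_mid in the frame of tray between 0.012 and 0.069 m and z of thermometer_mid in the frame of tray between 0.017 and 0.03 m and angle between thermometer_mid's own x axis and vertical between 1.47 and 1.67 rad and y of dispenser_mid in the frame of tray between -0.069 and -0.012 m and z of dispenser_mid in the frame of tray between 0.026 and 0.034 m and angle between each of dispenser_mid, small_jar_mid, large_jar_mid's own z axis and vertical below 0.1 rad and y of small_jar_mid in the frame of tray between -0.07 and -0.01 m and z of small_jar_mid in the frame of tray between 0.026 and 0.034 m and ((x of dispenser_mid in the frame of tray between 0.015 and 0.092 m and x of small_jar_mid in the frame of tray between -0.097 and -0.01 m) or (x of dispenser_mid in the frame of tray between -0.092 and -0.015 m and x of small_jar_mid in the frame of tray between 0.01 and 0.097 m)) and x of spatula_mid in the frame of dish between -0.09 and 0.09 m and y of spatula_mid in the frame of dish between -0.075 and 0.047 m and z of spatula_mid in the frame of dish between 0.007 and 0.0135 m and angle between spatula_mid's own x axis and vertical between 1.47 and 1.67 rad and x of large_jar_mid in the frame of dish between -0.125 and 0.125 m and y of large_jar_mid in the frame of dish between -0.07 and 0.035 m and z of large_jar_mid in the frame of dish between 0.0345 and 0.0425 m and linear speed of each of thermometer, spatula, dispenser, small_jar, large_jar below 0.02 m/s and distance of each of cup, forceps from where it was at the start of the episode below 0.03 m); the robot touches nothing.
It fails at once if the small jar is knocked over (angle between small_jar_mid's own z axis and vertical above 0.8 rad).
It fails at once if the large jar is knocked over (angle between large_jar_mid's own z axis and vertical above 0.8 rad).
It fails at once if the cup is moved by more than 30 mm (distance of cup from where it was at the start of the episode above 0.03 m).
It fails at once if the forceps is moved by more than 30 mm (distance of forceps from where it was at the start of the episode above 0.03 m).
It also fails if it takes over 128 s, if anything falls off the work surface, if the arm or the gripper's body presses on something with over 40 N, if the wrist force passes 120 N, or if a joint passes its speed limit or range.

## Working session

There is one attempt and no reset: what is moved stays moved. The work goes in short steps, Python scripts to look and compute and a tool call to move; the robot and the scene stay as the last step left them, time stands still between calls to the robot, and variables do not carry over. Pictures are saved under pics/ and viewed, at most 14 in all, crops included, and the job is handed in when it is done.

Besides the shell and the picture viewer there is one more tool, called after "Call:" by a JSON object that holds its "api" and its "payload". arm_command: Moves the arm, as the interface text tells. Its arguments: {"type":"object","properties":{"deltas":{"type":"array","items":{"type":"number"}},"force":{"type":"number"}},"required":["deltas"]}

```bash
mkdir -p pics; ls; python3 - <<'E'
from cell import sensors, optics, arm
import cv2
s=sensors.observe(); print(s, arm.nose_length)
for n in ("scene","top"):
    cv2.imwrite(f"pics/{n}0.png",optics.get_image(n)); print(n,optics.calibration(n))
E
```

```text
pics
{'clock': 0.0, 'joints': array([-1.31160918,  0.43520188,  0.02498444,  1.57407653, -0.01161129,
        1.13400337, -0.0751041 ]), 'dq': array([-0.00041908, -0.00102799,  0.00053696,  0.00065063, -0.00026827,
       -0.00092309,  0.00079753]), 'joint_efforts': array([-1.21255263e-03, -6.67855453e+01,  9.84328799e-01, -3.14454138e+01,
       -6.07521040e-02,  4.31434333e-02,  1.68864899e-04]), 'position': array([0.22110215, 0.58407837, 0.24496615]), 'ee_rot': array([-5.65310859e-01, -3.09016432e+00,  2.41444712e-03]), 'force': array([ 0.11965188, -0.39035396,  0.33103365]), 'ft_torque': array([ 0.01662188, -0.00267086, -0.02933019]), 'gripper_force': 0.0, 'width': 1.0006981643920734} 0.019
scene {'camera_matrix': array([[503.8456355 ,   0.        , 323.55514339],
       [  0.        , 503.8456355 , 199.65459901],
       [  0.        ,   0.        ,   1.        ]]), 'D': array([-0.12302901,  0.        ,  0.        ,  0.        ,  0.        ]), 'rvec': array([ 2.05559782,  0.78722869, -0.39103315]), 'tvec': array([-0.42954136, -0.1813238 ,  1.50616079])}
top {'camera_matrix': array([[412.80769442,   0.        , 326.0998566 ],
       [  0.        , 412.80769442, 196.73162251],
       [  0.        ,   0.        ,   1.        ]]), 'D': array([0.0025886, 0.       , 0.       , 0.       , 0.       ]), 'rvec': array([ 2.10462001, -2.0929372 ,  0.25094843]), 'tvec': array([-0.00833937,  0.59534446,  1.11637893])}
```

View pics/top0.png

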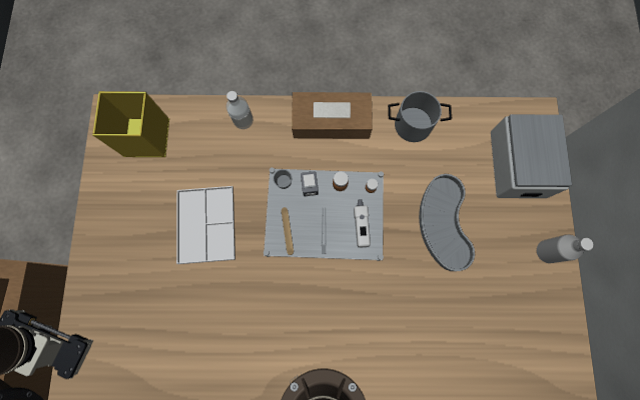

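View pics/scene0.png

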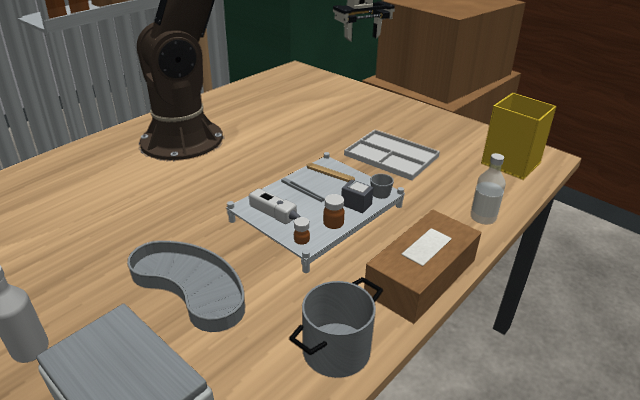

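The top view shows the tray at left (corners about (177,191) to (235,262), long bay on the left, i.e. world +y). The tier is in the middle, and its back row from left to right is cup (283,179), dispenser (309,183), large jar (340,181) and small jar (371,186). In front are the spatula (287,230), forceps (324,230) and thermometer (362,223). The kidney dish is at right, with its hollow side to −y. The scene view agrees.

```bash
cat > h.py <<'E'
import cv2, numpy as np
from cell import sensors, optics, arm
from scipy.spatial.transform import Rotation as R
def world(c, px, z):
    """pixels -> world points on plane z"""
    u=cv2.undistortPoints(np.float64(px).reshape(-1,1,2),c["camera_matrix"],c["D"]).reshape(-1,2)
    M=cv2.Rodrigues(c["rvec"])[0]; o=-M.T@c["tvec"]
    d=np.c_[u,np.ones(len(u))]@M
    return o+d*((z-o[2])/d[:,2])[:,None]
E
python3 - <<'E'
from h import *
np.set_printoptions(precision=3,suppress=True)
c=optics.calibration("top"); W=lambda n,p,z:print(n,world(c,p,z).tolist() if 0 else world(c,p,z)[:,:2].tolist().__repr__() if 0 else np.round(world(c,p,z)[:,:2],3).tolist())
W("tray",[(177,191),(234,187),(235,261),(178,263)],.018)
W("tier",[(271,171),(382,174),(382,258),(267,254)],.046)
W("cup",[(283,179)],.08);W("disp",[(309,183)],.09);W("lj",[(340,181)],.105);W("sj",[(371,186)],.09)
W("spat ends",[(285,209),(291,253)],.048);W("forceps",[(324,209),(324,252)],.048)
W("therm",[(360,200),(363,246)],.076)
W("dish ends c",[(446,184),(459,257)],.035); W("dish mid",[(441,223)],.035)
M=cv2.Rodrigues(c["rvec"])[0]; print(-M.T@c["tvec"])
im=cv2.imread("pics/top0.png")
cv2.imwrite("pics/t1.png",cv2.resize(im[160:270,260:395],None,fx=5,fy=5,interpolation=cv2.INTER_CUBIC))
cv2.imwrite("pics/t2.png",cv2.resize(im[165:280,405:485],None,fx=5,fy=5,interpolation=cv2.INTER_CUBIC))
print(R.from_rotvec(sensors.observe()["ee_rot"]).as_matrix())
w=optics.calibration("wrist");print(w, -cv2.Rodrigues(w["rvec"])[0].T@w["tvec"])
E
```

```text
tray [[0.623, 0.443], [0.636, 0.273], [0.415, 0.257], [0.408, 0.421]]
tier [[0.679, 0.159], [0.672, -0.171], [0.424, -0.164], [0.433, 0.162]]
cup [[0.645, 0.119]]
disp [[0.631, 0.044]]
lj [[0.633, -0.044]]
sj [[0.623, -0.132]]
spat ends [[0.563, 0.114], [0.436, 0.094]]
forceps [[0.564, 0.001], [0.439, 0.0]]
therm [[0.585, -0.102], [0.454, -0.108]]
dish ends c [[0.645, -0.363], [0.429, -0.387]]
dish mid [[0.527, -0.341]]
[ 0.32  -0.001  1.224]
[[-0.935  0.354 -0.   ]
 [ 0.354  0.935 -0.001]
 [-0.    -0.001 -1.   ]]
{'camera_matrix': array([[348.279,   0.   , 318.055],
       [  0.   , 348.279, 203.286],
       [  0.   ,   0.   ,   1.   ]]), 'D': array([-0.06,  0.  ,  0.  ,  0.  ,  0.  ]), 'rvec': array([-2.391, -1.653, -0.226]), 'tvec': array([-0.625, -0.035,  0.39 ])} [0.154 0.611 0.384]
```

View pics/t1.png

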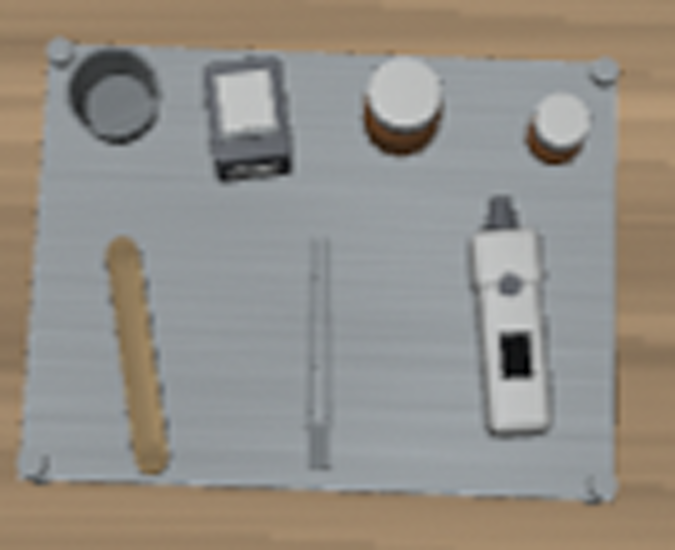

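View pics/t2.png

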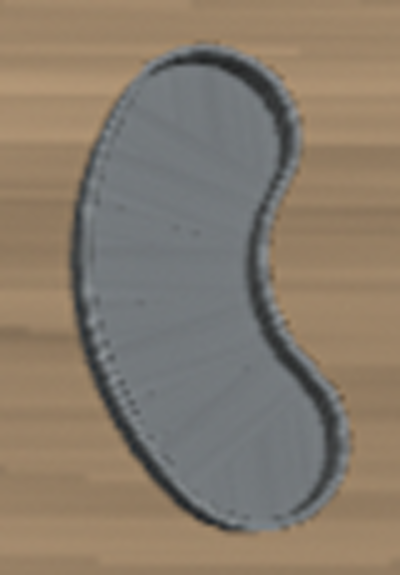

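The zoomed crop shows the items clearly. The dispenser's long side and all three long items lie roughly along world x, and the gap between cup and dispenser is only about 24 mm. The dish is turned slightly, with its hollow side to −y. Next I'll go above the tier for a close look.

Call:
{"api": "arm_command", "payload": {"deltas": [0, 0, 0.05, 0.02, -0.035, 0.01, 91, 0, 0, 0.1, 0.05, -0.08, 0.02, 91, 0, 0, 0.15, 0.07, -0.12, 0.03, 91, 0, 0, 0.2, 0.09, -0.16, 0.04, 91, 0, 0, 0.23, 0.32, -0.584, 0.055, 91, 0, 0, 0.23, 0.32, -0.584, 0.055, 91, 0, 0, 0.23, 0.32, -0.584, 0.055, 91, 0, 0, 0.23, 0.32, -0.584, 0.055, 91, 0, 0, 0.23, 0.32, -0.584, 0.055, 91, 0, 0, 0.23, 0.32, -0.584, 0.055, 91, 0, 0, 0.23, 0.32, -0.584, 0.055, 91, 0, 0, 0.23, 0.32, -0.584, 0.055, 91, 0, 0, 0.23, 0.32, -0.584, 0.055, 91, 0, 0, 0.23, 0.32, -0.584, 0.055, 91, 0, 0, 0.23, 0.32, -0.584, 0.055, 91, 0, 0, 0.23, 0.32, -0.584, 0.055, 91, 0, 0, 0.23, 0.32, -0.584, 0.055, 91, 0, 0, 0.23, 0.32, -0.584, 0.055, 91]}}

```text
clock: 1.9
position: [0.5408, 0.0021, 0.3006]
ee_rot: [0.003, -3.141, -0.001]
force: [-0.7, 0.3, -0.5]
width: 0.992
gripper_force: 0.0
```

```bash
python3 - <<'E'
from h import *
import pickle
c=optics.calibration("wrist"); im=optics.get_image("wrist"); cv2.imwrite("pics/w1.png",im); pickle.dump(c,open("w1.pkl","wb"))
M=cv2.Rodrigues(c["rvec"])[0]; print(-M.T@c["tvec"], M.T[:,2])
E
```

```text
[0.4692541  0.00246439 0.43958325] [ 0.26998357  0.00168841 -0.96286345]
```

View pics/w1.png

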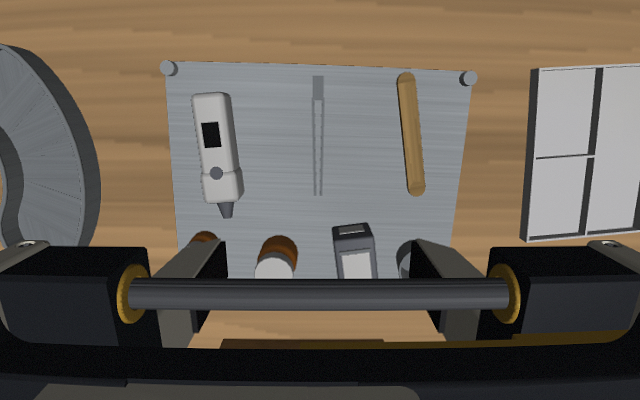

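The wrist view (up is −x, right is +y) shows the thermometer at (215,150) with its probe at (226,210), the forceps at (318,135) and the spatula from (406,75) to (417,193). The back row is partly hidden by the gripper. I'll measure the spatula and thermometer here, and the back row and fixtures in the top picture.

```bash
python3 - <<'E'
from h import *
import pickle
np.set_printoptions(precision=3,suppress=True)
def fit(name,c,mask,z):
    cn=max(cv2.findContours(mask.astype(np.uint8)*255,cv2.RETR_EXTERNAL,cv2.CHAIN_APPROX_NONE)[0],key=cv2.contourArea)
    P=world(c,cn.reshape(-1,2),z)[:,:2]
    r=cv2.minAreaRect((P*1000).astype(np.float32)); b=cv2.boxPoints(r)
    e=[b[1]-b[0],b[2]-b[1]]; l=max(e,key=np.linalg.norm)
    print(name,"centre mm",np.round(r[0],1),"size",np.round(r[1],1),"long axis yaw deg",np.round(np.degrees(np.arctan2(l[1],l[0]))%180,1))
def roi(m,x0,x1,y0,y1):
    o=np.zeros_like(m); o[y0:y1,x0:x1]=m[y0:y1,x0:x1]; return o
for src in ("w","t"):
    if src=="w": im=cv2.imread("pics/w1.png"); c=pickle.load(open("w1.pkl","rb"))
    else: im=cv2.imread("pics/top0.png"); c=optics.calibration("top")
    hsv=cv2.cvtColor(im,cv2.COLOR_BGR2HSV); H,S,V=[hsv[...,i].astype(int) for i in range(3)]
    wood=(S>80)&(H<30); white=(S<25)&(V>195)
    if src=="w":
        fit("spat w",c,roi(wood,385,440,65,205),.048)
        fit("therm w (top)",c,roi((S<28)&(V>185),185,248,85,205),.076)
    else:
        fit("spat t",c,roi(wood,278,300,203,257),.048)
        fit("therm t",c,roi(white,350,372,200,250),.076)
        fit("Lcap",c,roi(white,330,352,165,200),.105)
        fit("Scap",c,roi(white,363,380,170,200),.09)
        fit("dispflap",c,roi(white,300,320,165,195),.092)
        fit("tray outer",c,roi((S<40)&(V>100),170,240,180,270),.016)
        fit("dish outer",c,roi((S<60),405,485,165,280),.033)
        f=lambda p,z:world(c,np.array(p)/5+[260,160],z)[:,:2]*1000
        print("disp top corners",f([(207,68),(284,57),(291,153),(217,163)],.09).tolist())
        print("cup rim",f([(68,95),(160,95),(115,50),(115,143)],.08).tolist())
        print("Lcap",f([(368,93),(441,93),(404,57),(404,129)],.105).tolist(),"Scap",f([(533,122),(590,122),(561,94),(561,150)],.09).tolist())
        g=lambda p,z:world(c,np.array(p)/5+[405,165],z)[:,:2]*1000
        print("dish outer mid/hollow mid/top end/bottom end",g([(74,290),(260,255),(205,45),(255,530),(300,140),(348,440)],.035).tolist())
E
```

```text
spat w centre mm [501.3 106.6] size [137.9  20.5] long axis yaw deg 9.6Traceback (most recent call last):
  File "<stdin>", line 19, in <module>
  File "<stdin>", line 5, in fit
ValueError: max() iterable argument is empty
```

```bash
python3 - <<'E'
from h import *
import pickle
np.set_printoptions(precision=1,suppress=True)
def fit(name,c,mask,z):
    cs=cv2.findContours(mask.astype(np.uint8)*255,cv2.RETR_EXTERNAL,cv2.CHAIN_APPROX_NONE)[0]
    if not cs: return print(name,"none")
    P=world(c,max(cs,key=cv2.contourArea).reshape(-1,2),z)[:,:2]
    r=cv2.minAreaRect((P*1000).astype(np.float32)); b=cv2.boxPoints(r)
    l=max([b[1]-b[0],b[2]-b[1]],key=np.linalg.norm)
    print(name,"centre mm",np.round(r[0],1),"size",np.round(r[1],1),"yaw",np.round(np.degrees(np.arctan2(l[1],l[0]))%180,1))
def roi(m,x0,x1,y0,y1):
    o=np.zeros_like(m); o[y0:y1,x0:x1]=m[y0:y1,x0:x1]; return o
im=cv2.imread("pics/w1.png"); c=pickle.load(open("w1.pkl","rb"))
hsv=cv2.cvtColor(im,cv2.COLOR_BGR2HSV); print("therm/tier hsv",hsv[110,212],hsv[160,220],hsv[150,280])
print("therm corners",(world(c,[(193,95),(227,92),(239,172),(205,176)],.076)*1000)[:,:2].tolist())
S=hsv[...,1].astype(int);fit("therm w",c,roi(S<18,185,248,85,205),.076)
im=cv2.imread("pics/top0.png"); c=optics.calibration("top")
hsv=cv2.cvtColor(im,cv2.COLOR_BGR2HSV); H,S,V=[hsv[...,i].astype(int) for i in range(3)]
print("cap/therm/flap/tray",hsv[178,341],hsv[218,362],hsv[180,309],hsv[220,190])
white=(S<25)&(V>165); wood=(S>80)&(H<30)
fit("spat t",c,roi(wood,278,300,203,257),.048)
fit("therm t",c,roi(white,350,372,200,250),.076)
fit("Lcap",c,roi(white,330,352,165,200),.105)
fit("Scap",c,roi(white,363,380,170,200),.09)
fit("dispflap",c,roi(white,300,320,165,195),.092)
fit("tray outer",c,roi((S<40)&(V>100),170,240,180,270),.016)
fit("dish outer",c,roi((S<60),405,485,165,280),.033)
f=lambda p,z:world(c,np.array(p)/5+[260,160],z)[:,:2]*1000
print("disp top corners",f([(207,68),(284,57),(291,153),(217,163)],.09).tolist())
print("cup rim",f([(68,95),(160,95),(115,50),(115,143)],.08).tolist())
print("Lcap",f([(368,93),(441,93),(404,57),(404,129)],.105).tolist(),"Scap",f([(533,122),(590,122),(561,94),(561,150)],.09).tolist())
g=lambda p,z:world(c,np.array(p)/5+[405,165],z)[:,:2]*1000
print("dish pts",g([(74,260),(260,240),(205,45),(255,530),(300,140),(348,440)],.035).tolist())
E
```

```text
therm/tier hsv [ 60   1 177] [ 30   1 174] [101  14 146]
therm corners [[457.91164992068514, -123.43987443465895], [455.3147795847813, -88.62567053870498], [536.9027780051773, -80.85805646440369], [541.2020314396244, -117.66203687540624]]
therm w centre mm [ 510.5 -105.2] size [ 68.2 127.2] yaw 177.1
cap/therm/flap/tray [ 75   3 190] [110  23  99] [ 60   1 193] [100   4 195]
spat t centre mm [500.  106.7] size [135.1  16.5] yaw 9.7
therm t centre mm [ 512.6 -107.2] size [110.4  33.6] yaw 5.4
Lcap centre mm [641.7 -45.3] size [38.4 39. ] yaw 136.0
Scap centre mm [ 631.7 -135.5] size [28.5 28.8] yaw 117.3
dispflap centre mm [639.4  44.9] size [33.  28.9] yaw 8.8
tray outer centre mm [523.8 353.5] size [222.7 168.9] yaw 5.1
dish outer centre mm [ 532.  -351.6] size [288.9 149. ] yaw 4.6
disp top corners [[658.2597232755418, 66.07182848354529], [665.110416332307, 22.069477032133825], [608.3589922562958, 17.51800836168092], [602.260191009298, 59.3511955110939]]
cup rim [[644.5452266967698, 146.32157360984098], [644.8793116736368, 93.40388185703037], [671.754194754608, 120.08186109545666], [616.1862238080494, 118.45549957667288]]
Lcap [[639.6858760244204, -25.777956140197077], [639.9444227866043, -66.91428602324162], [660.9771927847943, -46.1306116958693], [618.8267476350682, -45.99555281514541]] Scap [[627.4115616328926, -120.0432839191928], [627.6131459979861, -152.50336267604186], [644.070882567285, -136.33321703348687], [611.0579261196889, -135.64445662015513]]
dish pts [[544.3811302269306, -279.95826526135806], [556.9730896850934, -389.86829023426776], [676.1599411155817, -364.9828174416712], [388.97275511980826, -375.4667376531176], [617.6714791060616, -417.81768077327246], [440.2377184010513, -432.40323065386883]]
```

Measured poses in mm:

| Item | Position | Yaw |
|---|---|---|
| Thermometer middle | (508, −105) | 5.5° |
| Spatula | (501, 107) | 9.6° |
| Dispenser | (634, 42) | about 7° |
| Large jar | (640, −46) | – |
| Small jar | (630, −136) | – |
| Cup | (644, 120) | – |
| Tray origin | (524, 353) | 5.1° |
| Dish origin | (531, −335) | 4.6° |

The measured sizes match the given ones. I'll take the thermometer first, gripping it high so the fingertips clear the tray walls.

Call:
{"api": "arm_command", "payload": {"deltas": [0, 0, 0.06, -0.03, -0.106, -0.1, 66, 0, 0, 0.06, -0.03, -0.106, -0.141, 66, 0, 0, 0.06, -0.03, -0.106, -0.141, 66, 0, 0, 0.06, -0.03, -0.106, -0.141, 66, 0, 0, 0.06, -0.03, -0.106, -0.141, 66, 0, 0, 0.06, -0.03, -0.106, -0.141, 66, 0, 0, 0.06, -0.03, -0.106, -0.141, 66], "force": 20}}

```text
clock: 2.65
position: [0.5126, -0.1041, 0.1611]
ee_rot: [-0.15, 3.136, 0.001]
force: [-0.2, -0.2, -1.1]
width: 0.72
gripper_force: 0.0
```

```bash
python3 - <<'E'
from h import *
s=sensors.observe(); print(s["position"],s["clock"])
cv2.imwrite("pics/w2.png",optics.get_image("wrist"))
E
```

```text
[ 0.51263904 -0.10406131  0.16107392] 2.65
```

View pics/w2.png

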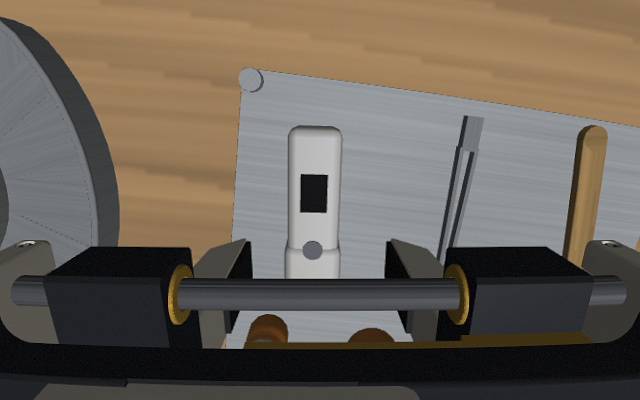

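The thermometer (columns 288–342) is square to the gripper and centred between the fingers. Its handle end is at row 127 and the head starts near row 248. A quick check of x before going down.

```bash
python3 - <<'E'
from h import *
print(world(optics.calibration("wrist"),[(315,127),(288,180),(342,180),(312,248)],.075).round(4))
E
```

```text
[[ 0.4547 -0.111   0.075 ]
 [ 0.4906 -0.1255  0.075 ]
 [ 0.4872 -0.0901  0.075 ]
 [ 0.5372 -0.1054  0.075 ]]
```

Call:
{"api": "arm_command", "payload": {"deltas": [0, 0, 0, 0, -0.001, -0.045, 66, 0, 0, 0, 0, -0.001, -0.087, 66, 0, 0, 0, 0, -0.001, -0.087, 66, 0, 0, 0, 0, -0.001, -0.087, 66, 0, 0, 0, 0, -0.001, -0.087, 20, 0, 0, 0, 0, -0.001, -0.087, 20, 0, 0, 0, 0, -0.001, -0.087, 20, 0, 0, 0, 0, -0.001, -0.087, 20, 0, 0, 0, 0, -0.001, -0.087, 20, 0, 0, 0, 0, -0.001, -0.087, 20, 0, 0, 0, 0, -0.001, -0.087, 20, 0, 0, 0, 0, -0.001, -0.087, 20], "force": 20}}

```text
clock: 3.9
position: [0.5117, -0.1065, 0.0735]
ee_rot: [-0.147, 3.137, 0.0]
force: [-0.4, 0.7, 7.5]
width: 0.395
gripper_force: 19.9
```

Call:
{"api": "arm_command", "payload": {"deltas": [0, 0, 0, 0, 0, 0.03, 20, 0, 0, 0, 0, 0, 0.08, 20, 0, 0, 0, 0, 0.03, 0.1, 20, 0, 0, 0, 0, 0.07, 0.1, 20, 0, 0, 0, 0.002, 0.5, 0.1, 20, 0, 0, 0, 0.002, 0.5, 0.1, 20, 0, 0, 0, 0.002, 0.5, 0.1, 20, 0, 0, 0, 0.002, 0.5, 0.1, 20, 0, 0, 0, 0.002, 0.5, 0.1, 20, 0, 0, 0, 0.002, 0.5, 0.1, 20, 0, 0, 0, 0.002, 0.5, 0.1, 20, 0, 0, 0, 0.002, 0.5, 0.1, 20, 0, 0, 0, 0.002, 0.5, 0.1, 20, 0, 0, 0, 0.002, 0.5, 0.1, 20, 0, 0, 0, 0.002, 0.5, 0.1, 20, 0, 0, 0, 0.002, 0.5, 0.1, 20, 0, 0, 0, 0.002, 0.5, 0.1, 20, 0, 0, 0, 0.002, 0.5, 0.1, 20]}}

```text
clock: 5.7
position: [0.5137, 0.3923, 0.173]
ee_rot: [-0.144, 3.138, -0.0]
force: [0.9, 0.0, -1.5]
width: 0.394
gripper_force: 19.9
```

```bash
python3 - <<'E'
from h import *
import pickle
c=optics.calibration("wrist")
cv2.imwrite("pics/w3.png",optics.get_image("wrist")); pickle.dump(c,open("w3.pkl","wb"))
E
```

```text
(no output)
```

View pics/w3.png

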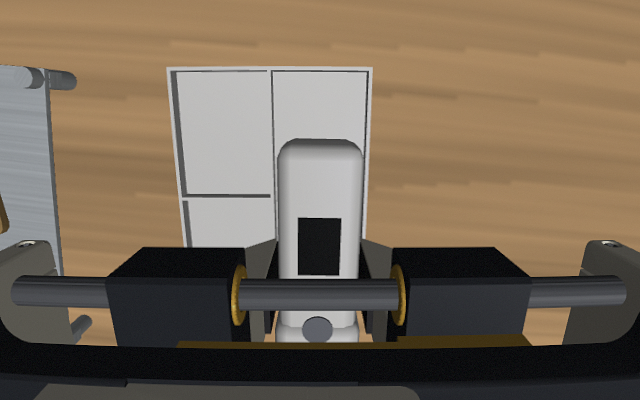

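The thermometer hangs level over the long bay. The tray's near edge is at row 67 from column 168 to 372, with the divider at column 272. I'll check the tray pose from these.

```bash
python3 - <<'E'
from h import *
import pickle
c=pickle.load(open("w3.pkl","rb"))
print(world(c,[(168,67),(372,67),(272,70),(227,195)],.018).round(4))
t=np.array([.524,.3535]);a=np.radians(5.1);Q=np.array([[np.cos(a),-np.sin(a)],[np.sin(a),np.cos(a)]])
print((t+np.array([[-.11,-.083],[-.11,.083],[-.11,0],[0,-.041]])@Q.T).round(4))
E
```

```text
[[0.4223 0.2632 0.018 ]
 [0.4083 0.4264 0.018 ]
 [0.418  0.3471 0.018 ]
 [0.5245 0.314  0.018 ]]
[[0.4218 0.2611]
 [0.4071 0.4264]
 [0.4144 0.3437]
 [0.5276 0.3127]]
```

Call:
{"api": "arm_command", "payload": {"deltas": [0, 0, 0, 0, 0, -0.045, 20, 0, 0, 0, 0, 0, -0.09, 20, 0, 0, 0, 0, 0, -0.12, 20, 0, 0, 0, 0, 0, -0.134, 20, 0, 0, 0, 0, 0, -0.134, 20, 0, 0, 0, 0, 0, -0.134, 20, 0, 0, 0, 0, 0, -0.134, 56, 0, 0, 0, 0, 0, -0.134, 56, 0, 0, 0, 0, 0, -0.134, 56, 0, 0, 0, 0, 0, -0.134, 56, 0, 0, 0, 0, 0, -0.11, 56, 0, 0, 0, 0, 0, -0.06, 56, 0, 0, 0, 0, 0, -0.013, 56, 0, 0, 0, 0, 0, -0.013, 56]}}

```text
clock: 7.15
position: [0.5165, 0.3957, 0.167]
ee_rot: [-0.146, 3.129, 0.011]
force: [0.3, -0.3, -0.1]
width: 0.608
gripper_force: 0.0
```

The thermometer is released. Next I'll take one look at the back row from a pose further ahead, where the gripper doesn't hide it.

Call:
{"api": "arm_command", "payload": {"deltas": [0, 0, 0, 0.02, -0.04, 0.05, 56, 0, 0, 0, 0.167, -0.394, 0.14, 56, 0, 0, 0, 0.167, -0.394, 0.14, 56, 0, 0, 0, 0.167, -0.394, 0.14, 56, 0, 0, 0, 0.167, -0.394, 0.14, 56, 0, 0, 0, 0.167, -0.394, 0.14, 56, 0, 0, 0, 0.167, -0.394, 0.14, 56, 0, 0, 0, 0.167, -0.394, 0.14, 56, 0, 0, 0, 0.167, -0.394, 0.14, 56, 0, 0, 0, 0.167, -0.394, 0.14, 56, 0, 0, 0, 0.167, -0.394, 0.14, 56, 0, 0, 0, 0.167, -0.394, 0.14, 56, 0, 0, 0, 0.167, -0.394, 0.14, 56, 0, 0, 0, 0.167, -0.394, 0.14, 56]}}

```text
clock: 8.55
position: [0.6798, 0.0017, 0.2994]
ee_rot: [0.151, -3.137, -0.001]
force: [0.8, 0.3, -0.5]
width: 0.609
gripper_force: 0.0
```

```bash
python3 - <<'E'
from h import *
import pickle
c=optics.calibration("wrist")
cv2.imwrite("pics/w4.png",optics.get_image("wrist")); pickle.dump(c,open("w4.pkl","wb"))
E
```

```text
(no output)
```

View pics/w4.png

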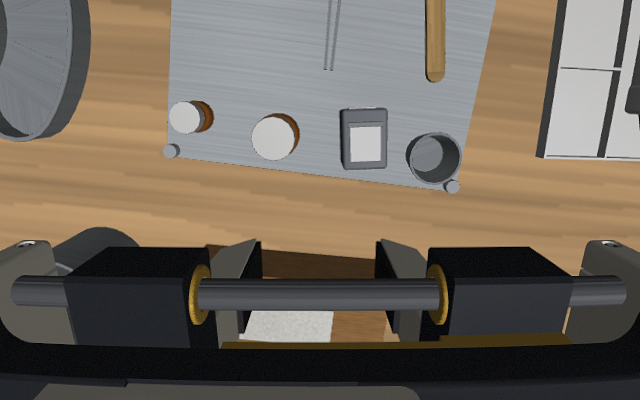

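All four back-row items are clear: small cap at (184,117), large cap at (274,137), dispenser top from (341,110) to (386,168), square to the gripper, and cup rim at (434,157).

```bash
python3 - <<'E'
from h import *
import pickle
c=pickle.load(open("w4.pkl","rb"))
im=cv2.imread("pics/w4.png"); hsv=cv2.cvtColor(im,cv2.COLOR_BGR2HSV)
w=((hsv[...,1]<6)&(hsv[...,2]>150)).astype(np.uint8)
for n,(x0,x1,y0,y1),z in (("S",(160,215,95,140),.09),("L",(245,305,105,165),.105),("flap",(335,392,100,175),.092)):
    r=np.zeros_like(w); r[y0:y1,x0:x1]=w[y0:y1,x0:x1]
    k=max(cv2.findContours(r,0,1)[0],key=cv2.contourArea); q,rad=cv2.minEnclosingCircle(k)
    print(n,np.round(q,1),round(rad,1),world(c,[q],z).round(4),"diam",np.ptp(world(c,[(q[0]-rad,q[1]),(q[0]+rad,q[1])],z)[:,1]).round(4))
p=world(c,[(341,110),(386,109),(386,167),(341,169)],.09).round(4);print(p,p.mean(0))
print("cup",world(c,[(434,157),(407,157),(461,157)],.08).round(4))
E
```

```text
S [183.5 117.5] 16.5 [[ 0.6314 -0.135   0.09  ]] diam 0.0329
L [272.1 138.5] 21.7 [[ 0.6423 -0.0449  0.105 ]] diam 0.041
flap [365.  143.5] 22.4 [[0.6397 0.0452 0.092 ]] diam 0.0442
[[0.6101 0.0181 0.09  ]
 [0.6047 0.0616 0.09  ]
 [0.6612 0.0698 0.09  ]
 [0.6677 0.0247 0.09  ]] [0.635925 0.04355  0.09    ]
cup [[0.6473 0.1204 0.08  ]
 [0.6501 0.0922 0.08  ]
 [0.6443 0.1488 0.08  ]]
```

Call:
{"api": "arm_command", "payload": {"deltas": [0, 0, 0.02, -0.04, 0.03, -0.04, 56, 0, 0, 0.02, -0.058, 0.042, -0.08, 56, 0, 0, 0.02, -0.058, 0.042, -0.12, 56, 0, 0, 0.02, -0.058, 0.042, -0.15, 56, 0, 0, 0.02, -0.058, 0.042, -0.15, 56, 0, 0, 0.02, -0.058, 0.042, -0.15, 56, 0, 0, 0.02, -0.058, 0.042, -0.19, 56, 0, 0, 0.02, -0.058, 0.042, -0.227, 56, 0, 0, 0.02, -0.058, 0.042, -0.227, 56, 0, 0, 0.02, -0.058, 0.042, -0.227, 56, 0, 0, 0.02, -0.058, 0.042, -0.227, 30, 0, 0, 0.02, -0.058, 0.042, -0.227, 30, 0, 0, 0.02, -0.058, 0.042, -0.227, 30, 0, 0, 0.02, -0.058, 0.042, -0.227, 30, 0, 0, 0.02, -0.058, 0.042, -0.227, 30, 0, 0, 0.02, -0.058, 0.042, -0.227, 30], "force": 25}}

```text
clock: 10.2
position: [0.624, 0.0417, 0.0753]
ee_rot: [-0.196, 3.131, 0.001]
force: [-0.1, 1.0, 8.1]
width: 0.491
gripper_force: 24.9
```

Call:
{"api": "arm_command", "payload": {"deltas": [0, 0, 0, 0, 0, 0.03, 30, 0, 0, 0, 0, 0, 0.07, 30, 0, 0, 0, 0, 0, 0.1, 30, 0, 0, -0.02, -0.01, 0.03, 0.1, 30, 0, 0, -0.02, -0.054, 0.274, 0.1, 30, 0, 0, -0.02, -0.054, 0.274, 0.1, 30, 0, 0, -0.02, -0.054, 0.274, 0.1, 30, 0, 0, -0.02, -0.054, 0.274, 0.1, 30, 0, 0, -0.02, -0.054, 0.274, 0.1, 30, 0, 0, -0.02, -0.054, 0.274, 0.1, 30, 0, 0, -0.02, -0.054, 0.274, 0.1, 30, 0, 0, -0.02, -0.054, 0.274, 0.1, 30, 0, 0, -0.02, -0.054, 0.274, 0.06, 30, 0, 0, -0.02, -0.054, 0.274, 0.02, 30, 0, 0, -0.02, -0.054, 0.274, -0.015, 30, 0, 0, -0.02, -0.054, 0.274, -0.031, 30, 0, 0, -0.02, -0.054, 0.274, -0.031, 30, 0, 0, -0.02, -0.054, 0.274, -0.031, 30, 0, 0, -0.02, -0.054, 0.274, -0.031, 30]}}

```text
clock: 12.1
position: [0.5693, 0.3154, 0.0432]
ee_rot: [-0.146, 3.136, 0.002]
force: [-0.2, -0.6, -0.7]
width: 0.49
gripper_force: 24.9
```

Call:
{"api": "arm_command", "payload": {"deltas": [0, 0, 0, 0, 0, -0.002, 30, 0, 0, 0, 0, 0, -0.003, 30, 0, 0, 0, 0, 0, -0.003, 30, 0, 0, 0, 0, 0, -0.003, 58, 0, 0, 0, 0, 0, -0.003, 58, 0, 0, 0, 0, 0, -0.003, 58, 0, 0, 0, 0, 0, -0.003, 58, 0, 0, 0, 0, 0, 0.02, 58, 0, 0, 0, 0, 0, 0.06, 58, 0, 0, 0, 0, 0, 0.1, 58, 0, 0, 0, 0, 0, 0.13, 58]}}

```text
clock: 13.2
position: [0.5688, 0.3157, 0.1744]
ee_rot: [-0.147, 3.136, 0.002]
force: [0.2, 0.8, -0.3]
width: 0.63
gripper_force: 0.0
```

Call:
{"api": "arm_command", "payload": {"deltas": [0, 0, 0, 0.006, -0.04, 0, 58, 0, 0, 0, 0.063, -0.451, 0, 58, 0, 0, 0, 0.063, -0.451, 0, 58, 0, 0, 0, 0.063, -0.451, 0, 58, 0, 0, 0, 0.063, -0.451, 0, 58, 0, 0, 0, 0.063, -0.451, 0, 58, 0, 0, 0, 0.063, -0.451, 0, 58, 0, 0, 0, 0.063, -0.451, 0, 58, 0, 0, 0, 0.063, -0.451, 0, 58, 0, 0, 0, 0.063, -0.451, 0, 58, 0, 0, 0, 0.063, -0.451, 0, 58, 0, 0, 0, 0.063, -0.451, 0, 58, 0, 0, 0, 0.063, -0.451, 0, 58, 0, 0, 0, 0.063, -0.451, 0, 58]}}

```text
clock: 14.6
position: [0.6314, -0.1333, 0.1717]
ee_rot: [0.151, -3.138, -0.001]
force: [-0.1, 0.3, 0.1]
width: 0.631
gripper_force: 0.0
```

Call:
{"api": "arm_command", "payload": {"deltas": [0, 0, 0, 0, 0, -0.03, 52, 0, 0, 0, 0, 0, -0.06, 52, 0, 0, 0, 0, 0, -0.09, 52, 0, 0, 0, 0, 0, -0.102, 52, 0, 0, 0, 0, 0, -0.102, 52, 0, 0, 0, 0, 0, -0.102, 44, 0, 0, 0, 0, 0, -0.102, 38, 0, 0, 0, 0, 0, -0.102, 30, 0, 0, 0, 0, 0, -0.102, 24, 0, 0, 0, 0, 0, -0.102, 20, 0, 0, 0, 0, 0, -0.102, 20, 0, 0, 0, 0, 0, -0.102, 20, 0, 0, 0, 0, 0, -0.102, 20], "force": 15}}

```text
clock: 15.9
position: [0.6322, -0.1356, 0.0711]
ee_rot: [-0.147, 3.136, -0.0]
force: [-0.5, -0.2, 6.9]
width: 0.358
gripper_force: 15.0
```

Call:
{"api": "arm_command", "payload": {"deltas": [0, 0, 0, 0, 0, 0.03, 20, 0, 0, 0, 0, 0, 0.07, 20, 0, 0, 0, 0, 0, 0.1, 20, 0, 0, 0, -0.01, 0.03, 0.1, 20, 0, 0, 0, -0.157, 0.443, 0.1, 20, 0, 0, 0, -0.157, 0.443, 0.1, 20, 0, 0, 0, -0.157, 0.443, 0.1, 20, 0, 0, 0, -0.157, 0.443, 0.1, 20, 0, 0, 0, -0.157, 0.443, 0.1, 20, 0, 0, 0, -0.157, 0.443, 0.1, 20, 0, 0, 0, -0.157, 0.443, 0.1, 20, 0, 0, 0, -0.157, 0.443, 0.1, 20, 0, 0, 0, -0.157, 0.443, 0.1, 20, 0, 0, 0, -0.157, 0.443, 0.1, 20, 0, 0, 0, -0.157, 0.443, 0.1, 20, 0, 0, 0, -0.157, 0.443, 0.1, 20, 0, 0, 0, -0.157, 0.443, 0.1, 20]}}

```text
clock: 17.6
position: [0.475, 0.3059, 0.1699]
ee_rot: [-0.143, 3.138, -0.001]
force: [-0.3, -0.1, -1.1]
width: 0.358
gripper_force: 15.0
```

Call:
{"api": "arm_command", "payload": {"deltas": [0, 0, 0, 0, 0, -0.04, 20, 0, 0, 0, 0, 0, -0.08, 20, 0, 0, 0, 0, 0, -0.11, 20, 0, 0, 0, 0, 0, -0.125, 20, 0, 0, 0, 0, 0, -0.131, 20, 0, 0, 0, 0, 0, -0.133, 20, 0, 0, 0, 0, 0, -0.134, 20, 0, 0, 0, 0, 0, -0.134, 20]}}

```text
clock: 18.4
position: [0.4749, 0.3077, 0.0367]
ee_rot: [-0.146, 3.137, 0.002]
force: [0.3, -0.2, -1.3]
width: 0.361
gripper_force: 15.0
```

Call:
{"api": "arm_command", "payload": {"deltas": [0, 0, 0, 0, 0, -0.001, 20, 0, 0, 0, 0, 0, -0.0015, 20, 0, 0, 0, 0, 0, -0.0015, 40, 0, 0, 0, 0, 0, -0.0015, 50, 0, 0, 0, 0, 0, -0.0015, 50, 0, 0, 0, 0, 0, -0.0015, 50, 0, 0, 0, 0, 0, 0.02, 50, 0, 0, 0, 0, 0, 0.05, 50, 0, 0, 0, 0, 0, 0.09, 50, 0, 0, 0, 0, 0, 0.124, 50, 0, 0, 0, 0, 0, 0.124, 50]}}

```text
clock: 19.5
position: [0.4766, 0.309, 0.1643]
ee_rot: [-0.146, 3.132, 0.007]
force: [0.3, -0.2, 0.5]
width: 0.547
gripper_force: 0.0
```

```bash
python3 - <<'E'
from h import *
im=optics.get_image("top"); cv2.imwrite("pics/t5.png",cv2.resize(im[165:275,165:400],None,fx=3,fy=3,interpolation=cv2.INTER_CUBIC))
E
```

```text
(no output)
```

View pics/t5.png

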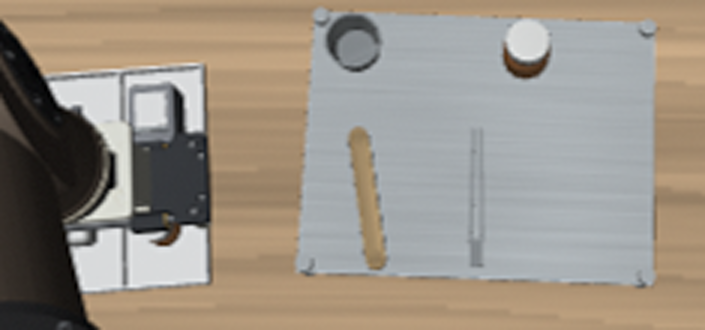

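The top view shows the dispenser and small jar standing in the tray's small bays, and the cup and forceps have not moved. The spatula is next.

Call:
{"api": "arm_command", "payload": {"deltas": [0, 0, 0.047, 0.027, -0.2015, -0.02, 44, 0, 0, 0.047, 0.027, -0.2015, -0.04, 44, 0, 0, 0.047, 0.027, -0.2015, -0.04, 44, 0, 0, 0.047, 0.027, -0.2015, -0.04, 44, 0, 0, 0.047, 0.027, -0.2015, -0.04, 44, 0, 0, 0.047, 0.027, -0.2015, -0.04, 44, 0, 0, 0.047, 0.027, -0.2015, -0.04, 44, 0, 0, 0.047, 0.027, -0.2015, -0.04, 44, 0, 0, 0.047, 0.027, -0.2015, -0.07, 44, 0, 0, 0.047, 0.027, -0.2015, -0.09, 44, 0, 0, 0.047, 0.027, -0.2015, -0.099, 44, 0, 0, 0.047, 0.027, -0.2015, -0.0995, 44, 0, 0, 0.047, 0.027, -0.2015, -0.0995, 44], "force": 15}}

```text
clock: 20.85
position: [0.5014, 0.1071, 0.0605]
ee_rot: [-0.265, 3.13, 0.001]
force: [0.5, 0.0, 0.5]
width: 0.48
gripper_force: 0.0
```

Call:
{"api": "arm_command", "payload": {"deltas": [0, 0, 0, 0, 0, 0, 30, 0, 0, 0, 0, 0, 0, 22, 0, 0, 0, 0, 0, 0, 10, 0, 0, 0, 0, 0, 0, 10, 0, 0, 0, 0, 0, 0, 10, 0, 0, 0, 0, 0, 0, 10, 0, 0, 0, 0, 0, 0, 10, 0, 0, 0, 0, 0, 0.02, 10, 0, 0, 0, 0, 0, 0.06, 10, 0, 0, 0, 0, 0, 0.09, 10, 0, 0, 0, 0, 0, 0.09, 10]}}

```text
clock: 21.95
position: [0.5035, 0.1064, 0.1537]
ee_rot: [-0.262, 3.125, 0.002]
force: [0.4, -1.3, -0.8]
width: 0.214
gripper_force: 15.0
```

Call:
{"api": "arm_command", "payload": {"deltas": [0, 0, -0.01, 0.002, -0.03, 0, 10, 0, 0, -0.056, 0.0295, -0.4395, 0, 10, 0, 0, -0.056, 0.0295, -0.4395, 0, 10, 0, 0, -0.056, 0.0295, -0.4395, 0, 10, 0, 0, -0.056, 0.0295, -0.4395, 0, 10, 0, 0, -0.056, 0.0295, -0.4395, 0, 10, 0, 0, -0.056, 0.0295, -0.4395, 0, 10, 0, 0, -0.056, 0.0295, -0.4395, 0, 10, 0, 0, -0.056, 0.0295, -0.4395, 0, 10, 0, 0, -0.056, 0.0295, -0.4395, 0, 10, 0, 0, -0.056, 0.0295, -0.4395, 0, 10, 0, 0, -0.056, 0.0295, -0.4395, 0, 10, 0, 0, -0.056, 0.0295, -0.4395, 0, 10, 0, 0, -0.056, 0.0295, -0.4395, 0, 10]}}

```text
clock: 23.35
position: [0.5313, -0.3314, 0.1501]
ee_rot: [-0.129, 3.139, 0.002]
force: [0.0, 0.3, -0.5]
width: 0.214
gripper_force: 15.0
```

```bash
python3 - <<'E'
from h import *
import pickle
c=optics.calibration("wrist")
cv2.imwrite("pics/w6.png",optics.get_image("wrist")); pickle.dump(c,open("w6.pkl","wb"))
a=np.radians(4.6);Q=np.array([[np.cos(a),-np.sin(a)],[np.sin(a),np.cos(a)]])
P=np.c_[np.array([.5307,-.335])+np.array([[0,.05],[-.09,-.033],[-.14,-.033],[-.09,.0]])@Q.T,[.035]*4]
print(cv2.projectPoints(P,c["rvec"],c["tvec"],c["camera_matrix"],c["D"])[0].reshape(-1,2).round())
E
```

```text
[[378. 203.]
 [265.  77.]
 [262.  -1.]
 [312.  77.]]
```

View pics/w6.png

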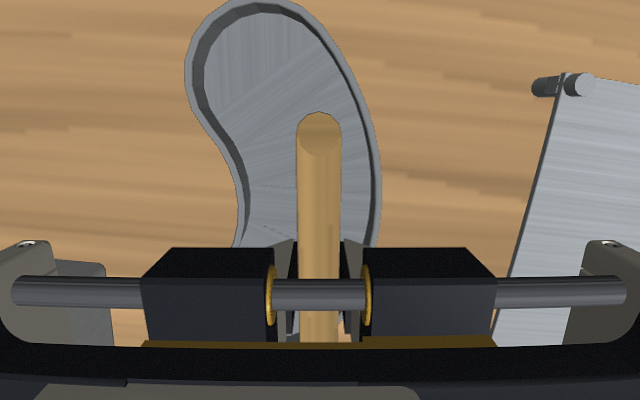

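The spatula hangs level over the dish. The predicted rim points (378,203) and (262,−1) fall on the seen rim, so the dish pose holds. Lowering it now.

Call:
{"api": "arm_command", "payload": {"deltas": [0, 0, 0, 0, 0, -0.04, 10, 0, 0, 0, 0, 0, -0.08, 10, 0, 0, 0, 0, 0, -0.105, 10, 0, 0, 0, 0, 0, -0.118, 10, 0, 0, 0, 0, 0, -0.122, 10, 0, 0, 0, 0, 0, -0.123, 10, 0, 0, 0, 0, 0, -0.123, 10, 0, 0, 0, 0, 0, -0.123, 10]}}

```text
clock: 24.2
position: [0.5316, -0.3339, 0.0286]
ee_rot: [-0.125, 3.137, -0.002]
force: [0.4, 0.1, 0.1]
width: 0.215
gripper_force: 15.0
```

Call:
{"api": "arm_command", "payload": {"deltas": [0, 0, 0, 0, 0, -0.001, 10, 0, 0, 0, 0, 0, -0.0015, 10, 0, 0, 0, 0, 0, -0.0015, 26, 0, 0, 0, 0, 0, -0.0015, 34, 0, 0, 0, 0, 0, -0.0015, 34, 0, 0, 0, 0, 0, -0.0015, 34, 0, 0, 0, 0, 0, 0.02, 34, 0, 0, 0, 0, 0, 0.06, 34, 0, 0, 0, 0, 0, 0.1, 34, 0, 0, 0, 0, 0, 0.14, 34, 0, 0, 0, 0, 0, 0.14, 58]}}

```text
clock: 25.3
position: [0.5333, -0.3355, 0.173]
ee_rot: [-0.124, 3.131, -0.007]
force: [-0.7, -1.8, 0.0]
width: 0.417
gripper_force: 0.0
```

Call:
{"api": "arm_command", "payload": {"deltas": [0, 0, 0, 0.012, 0.03, 0.003, 62, 0, 0, 0, 0.1115, 0.288, 0.003, 62, 0, 0, 0, 0.1115, 0.288, 0.003, 62, 0, 0, 0, 0.1115, 0.288, 0.003, 62, 0, 0, 0, 0.1115, 0.288, 0.003, 62, 0, 0, 0, 0.1115, 0.288, 0.003, 62, 0, 0, 0, 0.1115, 0.288, 0.003, 62, 0, 0, 0, 0.1115, 0.288, 0.003, 62, 0, 0, 0, 0.1115, 0.288, 0.003, 62, 0, 0, 0, 0.1115, 0.288, 0.003, 62, 0, 0, 0, 0.1115, 0.288, 0.003, 62]}}

```text
clock: 26.4
position: [0.6418, -0.0474, 0.1702]
ee_rot: [0.121, -3.139, 0.001]
force: [0.4, -1.5, -0.4]
width: 0.676
gripper_force: 0.0
```

Call:
{"api": "arm_command", "payload": {"deltas": [0, 0, 0, 0, 0, -0.03, 62, 0, 0, 0, 0, 0, -0.06, 62, 0, 0, 0, 0, 0, -0.08, 62, 0, 0, 0, 0, 0, -0.0885, 62, 0, 0, 0, 0, 0, -0.0885, 62, 0, 0, 0, 0, 0, -0.0885, 54, 0, 0, 0, 0, 0, -0.0885, 48, 0, 0, 0, 0, 0, -0.0885, 42, 0, 0, 0, 0, 0, -0.0885, 36, 0, 0, 0, 0, 0, -0.0885, 30, 0, 0, 0, 0, 0, -0.0885, 30, 0, 0, 0, 0, 0, -0.0885, 30], "force": 20}}

```text
clock: 27.6
position: [0.643, -0.0455, 0.0829]
ee_rot: [-0.125, 3.137, -0.0]
force: [-0.5, -0.1, 6.1]
width: 0.49
gripper_force: 20.0
```

Call:
{"api": "arm_command", "payload": {"deltas": [0, 0, 0, 0, 0, 0.03, 30, 0, 0, 0, 0, 0, 0.06, 30, 0, 0, 0, 0, 0, 0.09, 30, 0, 0, 0, 0, -0.03, 0.09, 30, 0, 0, 0, -0.021, -0.316, 0.09, 30, 0, 0, 0, -0.021, -0.316, 0.09, 30, 0, 0, 0, -0.021, -0.316, 0.09, 30, 0, 0, 0, -0.021, -0.316, 0.09, 30, 0, 0, 0, -0.021, -0.316, 0.09, 30, 0, 0, 0, -0.021, -0.316, 0.09, 30, 0, 0, 0, -0.021, -0.316, 0.09, 30, 0, 0, 0, -0.021, -0.316, 0.09, 30, 0, 0, 0, -0.021, -0.316, 0.09, 30]}}

```text
clock: 28.9
position: [0.6218, -0.3597, 0.1715]
ee_rot: [-0.127, 3.139, 0.002]
force: [-0.1, 0.4, -0.5]
width: 0.491
gripper_force: 20.0
```

Call:
{"api": "arm_command", "payload": {"deltas": [0, 0, 0, 0, 0, -0.04, 30, 0, 0, 0, 0, 0, -0.08, 30, 0, 0, 0, 0, 0, -0.105, 30, 0, 0, 0, 0, 0, -0.117, 30, 0, 0, 0, 0, 0, -0.121, 30, 0, 0, 0, 0, 0, -0.122, 30, 0, 0, 0, 0, 0, -0.122, 30]}}

```text
clock: 29.6
position: [0.6223, -0.3617, 0.0513]
ee_rot: [-0.126, 3.137, -0.002]
force: [1.0, -0.6, -1.9]
width: 0.493
gripper_force: 20.0
```

Now down the last 2 mm, release and rise clear.

Call:
{"api": "arm_command", "payload": {"deltas": [0, 0, 0, 0, 0, -0.001, 30, 0, 0, 0, 0, 0, -0.002, 30, 0, 0, 0, 0, 0, -0.002, 30, 0, 0, 0, 0, 0, -0.002, 48, 0, 0, 0, 0, 0, -0.002, 53, 0, 0, 0, 0, 0, -0.002, 53, 0, 0, 0, 0, 0, -0.002, 53, 0, 0, 0, 0, 0, 0.02, 53, 0, 0, 0, 0, 0, 0.05, 53, 0, 0, 0, 0, 0, 0.1, 53, 0, 0, 0, -0.05, 0.04, 0.15, 53, 0, 0, 0, -0.1, 0.15, 0.2, 53, 0, 0, 0, -0.1, 0.2, 0.25, 53, 0, 0, 0, -0.1, 0.2, 0.25, 53, 0, 0, 0, -0.1, 0.2, 0.25, 53]}}

```text
clock: 31.1
position: [0.5268, -0.1787, 0.2874]
ee_rot: [-0.125, 3.139, 0.0]
force: [1.9, 0.5, 0.1]
width: 0.577
gripper_force: 0.0
```

```bash
python3 - <<'E'
from h import *
im=optics.get_image("top"); s=optics.get_image("scene")
a=cv2.resize(im[160:280,170:485],(800,305),interpolation=cv2.INTER_CUBIC)
b=cv2.resize(s[110:340,110:450],(400,270),interpolation=cv2.INTER_CUBIC)
cv2.imwrite("pics/end.png",np.vstack([a,np.hstack([b,np.zeros((270,400,3),np.uint8)])]))
E
```

```text
(no output)
```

View pics/end.png

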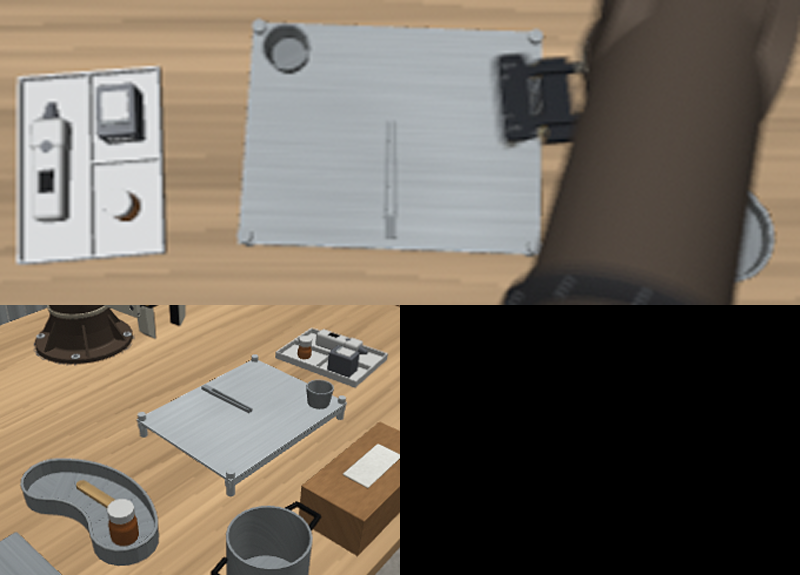

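The end view shows the thermometer in the long bay and the dispenser and small jar upright in separate small bays. The large jar stands in the dish beside the flat spatula, and the cup and forceps are in place. Handing in.

```bash
python3 -c "
from cell import arm
print(arm.sign_off())"
```

```text
the job is handed in; nothing more can be done
None
```

Both kits are made up and the job is handed in at about 31 s of the 128 s; the last pictures show every kit item in its place and the forceps and cup unmoved, but `sign_off()` returned no verdict.

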